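# Unclamp the tool under test, free the cover if it is caught and hold it open

### The job

Give the hand pump at least three full strokes, right down and all the way back up each time, so that the clamp inside the test box lets go of the tool. Then tug the box's cover by its bar handle to find out whether the hidden catch is holding it; only if it is caught, throw the catch lever beside the box fully over to its far side to release it; do not wrench the cover against the catch. Raise the cover to about 60 degrees and finish while still holding it there by its handle, for it is sprung and falls shut if let go; leave the other things on the bench where they are.

Things in the scene. Friction and masses are not known exactly. Their poses are not given: they have to be found in the camera images.
- pump_lever (a joint): Hand pump lever, a sprung hinge: 0 = up at rest, 0.5 rad = right down on its stop. It takes 3 to 10 N straight down at the pad to press it through its stroke and it springs back up by itself when let up. Pressing anywhere on the pad will do; nothing need be gripped.
- pump_pad (a point): Centre of the top face of the black rubber pad (60 mm long, 46 mm wide, 14 mm thick) at the end of the pump lever, which points roughly towards the robot; about 160 mm above the bench at rest, about 75 mm when right down. The point's x axis points along the lever from the pad to the pivot (level at mid-stroke, tilted 0.25 rad either way at the ends), y across it.
- pump_pivot (a point): Pivot of the pump lever, 110 mm above the bench, between two dark steel cheeks (top 122 mm above the bench). The pad's point moves on an arc of 175 mm radius about it in the pump's upright x-z plane; x points from the robot's side to the pivot's side, z up. The pump stands on a 210 x 90 mm dark steel foot with a short round grey barrel.
- cover (a joint): Flat aluminium cover of the grey test box, hinged along the far edge: 0 = shut, grows as the handle side is raised, 1.5 = stop. Sprung and heavy: 4 to 7 N straight up at the handle lifts it when free, and it falls shut when let go. When caught it lifts only about 0.04 rad (8 mm at the handle) and then stops hard; pull no more than about 25 N there. Whether it is caught cannot be seen.
- cover_handle (a point): Centre of the round steel bar handle on the cover, 12 mm diameter, 110 mm long between its two posts, 150 mm above the bench when shut; the bar's middle line is 47 mm above the cover's top face and 25 mm in from the cover's near edge. The point turns with the cover; its y axis runs along the bar and the hinge.
- cover_hinge (a point): Middle of the hinge line, 92 mm above the bench, fixed on the box; x points level from the handle side to the hinge side, y along the hinge, z up. The shut handle is at x -195, y 0, z +58 mm from here and rises on an arc of 203 mm radius, at first 3 mm towards the hinge per 10 mm up: follow the arc, or a straight pull feels caught. The box is 220 (x) x 240 (y) x 90 mm high.
- catch_lever (a joint): Upright catch lever at the right-hand (hinge -y) side of the test box, standing out of a dark steel housing 94 mm high: 0 = leaning towards the robot's side (catch left as it is), 1.0 rad = fully over to the far, hinge side (catch surely released; it frees after about half the swing). Stays where it is put; about 2 N at the knob moves it. Best thrown with the cover lying shut and not pulled.
- catch_knob (a point): Centre of the black ball knob (22 mm diameter) on top of the catch lever's 9 mm steel stem; it swings on a 115 mm radius about a pivot 55 mm above the bench, in the box's x-z plane, from 55 mm on the near side to 55 mm on the far side of the pivot, 156 mm above the bench at both ends and 170 mm half-way. At the start the pivot is at x -130 mm, y -147 mm from the cover hinge.
- driver_grip (a point): Bystander: handle of a screwdriver, 200 mm long, lying before the test box. Leave alone.
- bitcase: Bystander: grey bit case 45 x 70 x 25 mm high before the test box, origin under its centre. Leave alone.
- threadlock: Bystander: small white bottle, 34 mm diameter, 85 mm high, left of the pump pad, origin under its centre. Leave alone.
- powertool: Bystander: orange pistol-grip tool lying right of the test box, 60 mm high, about 135 x 160 mm, origin under its barrel. Leave alone.
- collar: Bystander: dark steel collar, 44 mm diameter, 20 mm high, left of the pump, origin under its centre. Leave alone.

How it is judged:
On the way, in this order (a step that is already met when the one before it is completed fails the run):
1. pump lever pressed right down, first stroke (value of joint pump_lever above 0.44 rad), for 0.03 s.
2. pump lever all the way back up, first stroke (value of joint pump_lever below 0.06 rad), for 0.03 s.
3. pump lever pressed right down, second stroke (value of joint pump_lever above 0.44 rad), for 0.03 s.
4. pump lever all the way back up, second stroke (value of joint pump_lever below 0.06 rad), for 0.03 s.
5. pump lever pressed right down, third stroke (value of joint pump_lever above 0.44 rad), for 0.03 s.
6. pump lever all the way back up, third stroke (value of joint pump_lever below 0.06 rad), for 0.03 s.
7. cover tugged with the catch lever not yet thrown: it either comes up freely or pulls hard on its catch (value of joint catch_lever below 0.25 rad and (value of joint cover above 0.12 rad or contact force between bolt_c0 and cover above 3 N)), for 0.02 s.
At the end, for the whole second after the job is handed in: The cover stands still between 0.8 and 1.3 rad (46 to 74 degrees) open, held by the fingers with more than 1 N; the catch lever is either where it was (under 0.25 rad) or thrown over (more than 0.6 rad) (value of joint cover between 0.8 and 1.3 rad and velocity of joint cover between -0.1 and 0.1 rad/s and contact force between the fingers and cover above 1 N and (value of joint catch_lever below 0.25 rad or value of joint catch_lever above 0.6 rad)); the arm keeps its last pose, push and grip.
It fails at once if the cover is wrenched against its catch (more than 60 N on the catch) (contact force between bolt_c0 and cover above 60 N).
It fails at once if the catch lever is thrown although the cover was not caught (value of joint catch_lever between 0.25 and 0.4 rad and x of bolt_c0 in the frame of cover_hinge above -0.1035 m).
It fails at once if a bystander is shifted more than 30 mm (distance of any of driver_grip, bitcase, threadlock, powertool, collar from where it was at the start of the episode above 0.03 m).
It also fails if it takes over 72 s, if anything falls off the work surface, if the arm or the gripper's body presses on something with over 40 N, if the wrist force passes 120 N, or if a joint passes its speed limit or range.

### The arm

A 6-joint arm with a two-finger parallel gripper is mounted at the origin on the work surface. World frame = base frame: x ahead of the robot, y to its left, z up, the work surface at z = 0. Lengths are in m, angles in rad, forces in N, time in s.
With the tool pointing down it reaches from about 0.225 to 0.875 m from the base axis. Payload 3.4 kg.
Tool frame: the origin (TCP) lies on the centre line of the jaws, within the pads' length; the fingertips stand 17 mm ahead of it and the grasp point (between the pads) lies 2 mm behind it; z points along the fingers, y is the line along which they close (so a half turn about z gives the same grasp; the last joint's range is limited). The gripper opens to 85 mm and grips with 20 to 120 N. Pads are 22 mm wide; open, the fingers measure 114 mm over their backs; the gripper's body (76 mm by 85 mm) begins 54 mm behind the grasp point. The pads swing forward as they close: fully open they stand 13 mm farther back than shut.
Start: joints at [1.12, 0.276, 1.505, -0, 1.361, -0.121], TCP at [0.186, 0.544, 0.248] pointing down, gripper open.
Joint ranges: [-2.89, 2.89], [-0.75, 2.08], [0.22, 2.7], [-1.18, 4.32], [0.11, 2.71], [-2.7, 2.7]. Speed limits (rad/s): [2.57, 2.57, 3.14, 3.14, 3.14, 3.14].

### API

Orientations are given as a unit quaternion [w, x, y, z].
In Python, from rig import manip gives the robot as it stands.
- The arm moves only by the tool move_arm, never from a script. Its argument "steps" is one flat list of numbers, 7 for each row, row after row: the turn, a rotation vector about the world's x, y, z normalised to -1 to 1, where 1 is 360 degrees, then the shift along the world's x, y, z normalised to -1 to 1, where 1 is 1 m, then the opening, from -1 (shut) to 1 (fully open). A call has exactly 10 rows; each row is the pose to reach, as a shift and turn from the pose commanded when the call began, turning the shorter way round; what a row does not reach only later rows make up. A row lasts 1/10 s, in which the tool goes at most 50 mm and 8.59 degrees, less where a joint would pass 70% of its speed; a pose out of reach is approached as far as the arm can. A call with a number of a shift or a turn outside -1 to 1 is refused whole. A call with a gripper value outside its range is refused whole. The fingers move at their own pace and stop on an object; "squeeze" is the grip in N (left out, the last holds). Time passes only in rows, so rows that repeat a pose let the fingers close, or fill a call up. It gives the time, the measured TCP pose, the force, the opening and the grip force at its end, in the units of the state.
- manip.get_state(): the state, without advancing time (a new reading comes with each control period).
- manip.get_image(name): name is "scene" or "top"; returns a dict with "pixels" (420x560x3 uint8, blue, green, red), "fx", "fy", "cx", "cy" (pixels), "R" (3x3) and "t" (3): a world point X has camera coordinates R X + t. Camera axes: x right, y down, z forward; pixel columns grow to the right and rows downward; lengths in m; the calibration is good to about 2 mm. A picture is of the moment at which its call begins. There is no depth.
- manip.sign_off(): hands the job in; it is judged then, once.
The state is a dict: "clock": time; "qpos": joint angles; "qd": joint speeds; "effort": joint torques, N m; "position": TCP position; "ee_rot": TCP orientation; "contact_force": force on the tool from outside, world axes, zero at the start; "moment": the same for the moment, N m; "width": finger opening in m; "gripper_force": force on a finger pad.
Only numpy, scipy, OpenCV 4.12 (cv2) and the standard library are available. Lean on these libraries where they do the work, as an engineer would, in place of code of your own. Each camera call takes 0.05 s, during which the arm holds its last target. There are 200 camera calls.

## Working session

There is one attempt and no reset: what is moved stays moved. The work goes in short steps, Python scripts to look and compute and a tool call to move; the robot and the scene stay as the last step left them, time stands still between calls to the robot, and variables do not carry over. Pictures are saved under pics/ and viewed, at most 10 in all, crops included, and the job is handed in when it is done.

Besides the shell and the picture viewer there is one more tool, called after "Emit:" as name(argument=value, ...) on one line, values as JSON. move_arm: Moves the arm, as the interface text tells. Scaled input: -1 to 1 covers 1 m each way for a shift and 360 degrees each way for a turn. Its arguments: {"type":"object","properties":{"steps":{"type":"array"},"squeeze":{"type":"number"}},"required":["steps"]}

```bash
mkdir -p pics; cat > h.py <<'E'
import numpy as np, cv2
from rig import manip
def cam(n):
    d=manip.get_image(n); d={k:(np.array(v) if k in('R','t','pixels') else v) for k,v in d.items()}
    return d
def ray(d,u,v):
    r=d['R'].T@np.array([(u-d['cx'])/d['fx'],(v-d['cy'])/d['fy'],1.]); c=-d['R'].T@d['t']; return c,r/np.linalg.norm(r)
def plane(d,u,v,z):
    c,r=ray(d,u,v); return c+r*(z-c[2])/r[2]
def tri(d1,p1,d2,p2):
    c1,a=ray(d1,*p1);c2,b=ray(d2,*p2)
    s=np.linalg.lstsq(np.c_[a,-b],c2-c1,rcond=None)[0]
    x,y=c1+s[0]*a,c2+s[1]*b
    return (x+y)/2,np.linalg.norm(x-y)
def proj(d,X):
    p=d['R']@np.array(X)+d['t']; return np.array([d['cx']+d['fx']*p[0]/p[2],d['cy']+d['fy']*p[1]/p[2]])
E
python3 - <<'E'
from h import *
import pickle
D={}
for n in('scene','top'):
    d=cam(n);D[n]=d;cv2.imwrite(f'pics/{n}0.png',d['pixels']);print(n,-d['R'].T@d['t'],d['R'][2],d['fx'])
pickle.dump(D,open('D0.pkl','wb'))
print(manip.get_state())
E
```

```text
scene [ 1.30354436 -0.16064539  0.80355705] [-0.73186996  0.17694731 -0.65806991] 397.39745557874915
top [0.2539334  0.00717327 1.41240941] [ 0.20559008  0.01833507 -0.97846642] 517.5877349356437
{'clock': 0.1, 'qpos': array([ 1.11998646e+00,  2.76546004e-01,  1.50601819e+00,  1.43030178e-06,
        1.36070842e+00, -1.20983959e-01]), 'qd': array([ 0.00018666, -0.00113339, -0.00269751, -0.00126155,  0.00036215,
        0.00011147]), 'effort': array([ 8.47079664e-04, -4.17700589e+01, -2.46404475e+01, -2.30271507e-04,
        5.74234888e-03,  1.16561046e-05]), 'position': array([0.18602867, 0.54360063, 0.24751342]), 'ee_rot': array([-2.37559601e-04,  1.64166558e-01,  9.86432276e-01, -8.05684322e-04]), 'contact_force': array([-0.37800863,  0.54676377, -0.10353488]), 'moment': array([0.03040214, 0.0124601 , 0.00492782]), 'gripper_force': 0.0, 'width': 0.08534769016719736}
```

View pics/scene0.png

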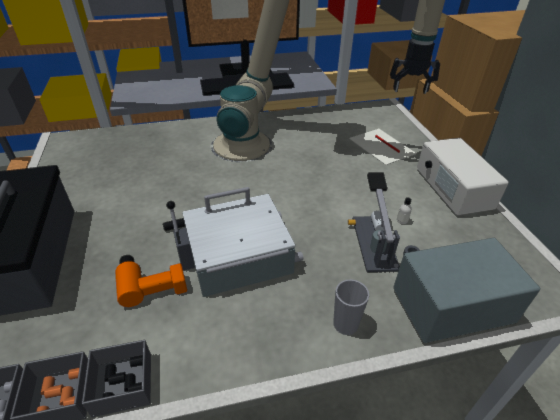

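View pics/top0.png

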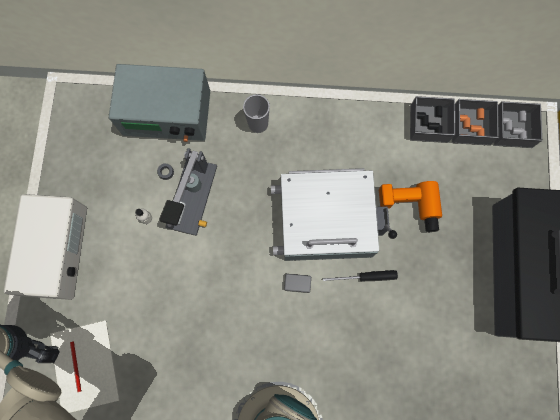

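Scene: pad about (377,181), handle bar (206,196)–(249,191), knob (171,205). Top: pad (172,213), bar (304,242)–(356,242), knob (392,234). I'll enlarge these for accurate pixels.

```bash
python3 - <<'E'
from h import *
import pickle
D=pickle.load(open('D0.pkl','rb'));S,T=D['scene']['pixels'],D['top']['pixels']
def cr(I,u,v,w=80,h=60,k=5):
    c=cv2.resize(I[v:v+h,u:u+w],None,fx=k,fy=k,interpolation=cv2.INTER_CUBIC)
    for i in range(0,w,10): cv2.putText(c,str(u+i),(i*k,8),0,.3,(0,0,255));cv2.line(c,(i*k,8),(i*k,14),(0,0,255))
    for j in range(0,h,10): cv2.putText(c,str(v+j),(0,j*k+4),0,.3,(255,0,0));cv2.line(c,(20,j*k),(26,j*k),(255,0,0))
    return c
cv2.imwrite('pics/m.png',np.vstack([np.hstack([cr(S,160,175,100),cr(S,350,165,60)]),np.hstack([cr(T,300,210,100),cr(T,150,190,60)])]))
E
```

```text
(no output)
```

View pics/m.png

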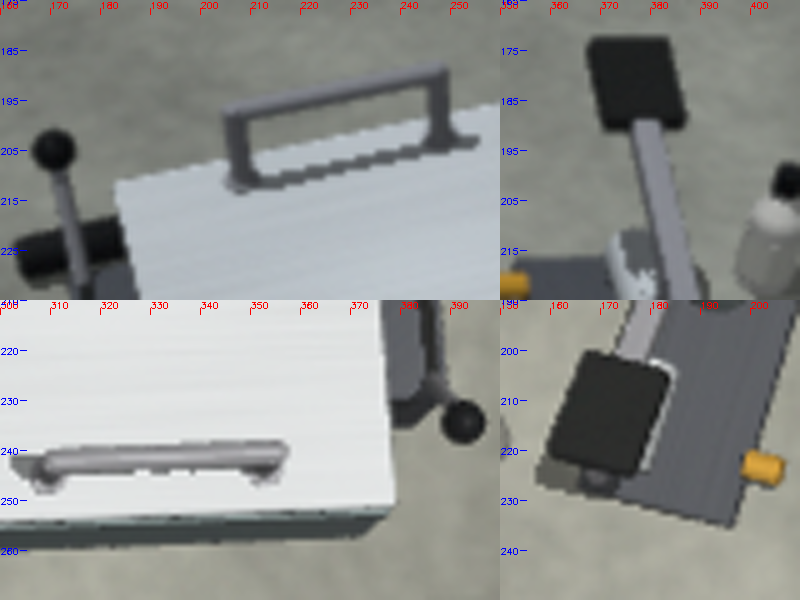

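```bash
python3 - <<'E'
from h import *
import pickle
D=pickle.load(open('D0.pkl','rb'));S,T=D['scene'],D['top']
P={}
for n,a,b in [('barR',(205.5,197.5),(357,240.3)),('barL',(248.5,189.8),(308.5,242.4)),('knob',(170.6,205),(392.6,234.4)),('pad',(377,181),(172.2,212))]:
    x,e=tri(S,a,T,b);P[n]=x;print(n,x.round(4),round(e,4))
y=P['barL']-P['barR'];print('bar len',np.linalg.norm(y));yh=y[:2]/np.linalg.norm(y[:2]);xh=np.array([yh[1],-yh[0]])
m=(P['barL']+P['barR'])/2;h=m[:2]+.195*xh;print('mid',m,'yaw',np.arctan2(xh[1],xh[0]),'hinge',h)
k=P['knob'][:2]-h;print('knob rel',k@xh,k@yh,'expect -185,-147')
for n,uv in [('cov_nr',(379,250)),('cov_fr',(373,170)),('cov_fl',(280,172)),('cov_nl',(284,258))]: print(n,plane(T,*uv,.1 if 'cov' in n else .16).round(4))
for uv in [(168,200.2),(184,203.6),(177.4,224.6),(160,220.4)]: print('padc',plane(T,*uv,.16))
for uv in [(142,215)]: print('bottle',plane(T,*uv,.08))
print('foot',[plane(T,*u,.01).round(3) for u in [(196,235),(217,165)]])
E
```

```text
barR [ 0.4773 -0.162   0.147 ] 0.0037
barL [ 0.4646 -0.0446  0.1432] 0.0
knob [ 0.4966 -0.2494  0.1531] 0.0015
pad [0.5172 0.3    0.1562] 0.0028
bar len 0.11817681038909134
mid [ 0.47095774 -0.10332922  0.14509414] yaw 0.10720021638982039 hinge [ 0.66483836 -0.08246519]
knob rel -0.1851580747832084 -0.14799619083270754 expect -185,-147
cov_nr [ 0.464  -0.2272  0.1   ]
cov_fr [ 0.6763 -0.2057  0.1   ]
cov_fl [0.6548 0.0391 0.1   ]
cov_nl [0.4275 0.0137 0.1   ]
padc [0.54522047 0.31148738 0.16      ]
padc [0.53914978 0.27071978 0.16      ]
padc [0.48502177 0.28142521 0.16      ]
padc [0.49274042 0.3255519  0.16      ]
bottle [0.51935298 0.39498393 0.08      ]
foot [array([0.487, 0.26 , 0.01 ]), array([0.691, 0.221, 0.01 ])]
```

Heights and the knob's offset match the text (−185,−148 vs −185,−147). Moving above the pad with fingers shut.

Emit:
move_arm(steps=[0, 0, 0, 0.331, -0.245, -0.01, -1, 0, 0, 0, 0.331, -0.245, -0.01, -1, 0, 0, 0, 0.331, -0.245, -0.01, -1, 0, 0, 0, 0.331, -0.245, -0.01, -1, 0, 0, 0, 0.331, -0.245, -0.01, -1, 0, 0, 0, 0.331, -0.245, -0.01, -1, 0, 0, 0, 0.331, -0.245, -0.01, -1, 0, 0, 0, 0.331, -0.245, -0.01, -1, 0, 0, 0, 0.331, -0.245, -0.01, -1, 0, 0, 0, 0.331, -0.245, -0.01, -1], squeeze=40)

```text
clock: 1.1
position: [0.5185, 0.2975, 0.2374]
ee_rot: [-0.001, 0.166, 0.986, -0.0]
contact_force: [-0.7, -0.1, 0.1]
width: -0.0003
gripper_force: 0.0
```

Emit:
move_arm(steps=[0, 0, 0, 0, 0, -0.04, -1, 0, 0, 0, 0, 0, -0.06, -1, 0, 0, 0, 0, 0, -0.08, -1, 0, 0, 0, 0, 0, -0.1, -1, 0, 0, 0, 0, 0, -0.115, -1, 0, 0, 0, 0, 0, -0.125, -1, 0, 0, 0, 0, 0, -0.132, -1, 0, 0, 0, 0, 0, -0.138, -1, 0, 0, 0, 0, 0, -0.142, -1, 0, 0, 0, 0, 0, -0.142, -1])

```text
clock: 2.1
position: [0.5157, 0.3003, 0.0977]
ee_rot: [0.0, 0.163, 0.987, 0.0]
contact_force: [-1.7, -1.8, 7.9]
width: -0.0004
gripper_force: 4.7
```

Emit:
move_arm(steps=[0, 0, 0, 0, 0, -0.002, -1, 0, 0, 0, 0, 0, -0.004, -1, 0, 0, 0, 0, 0, -0.006, -1, 0, 0, 0, 0, 0, -0.008, -1, 0, 0, 0, 0, 0, -0.008, -1, 0, 0, 0, 0, 0, -0.008, -1, 0, 0, 0, 0, 0, -0.008, -1, 0, 0, 0, 0, 0, -0.008, -1, 0, 0, 0, 0, 0, -0.008, -1, 0, 0, 0, 0, 0, -0.008, -1])

```text
clock: 3.1
position: [0.5164, 0.3003, 0.094]
ee_rot: [0.002, 0.163, 0.987, 0.001]
contact_force: [-6.2, -4.9, 28.1]
width: 0.0003
gripper_force: 14.2
```

```bash
python3 - <<'E'
from h import *
d=cam('scene');cv2.imwrite('pics/p1.png',cv2.resize(d['pixels'][120:300,300:460],None,fx=3,fy=3));s=manip.get_state();print(s['position'],s['contact_force'])
E
```

```text
[0.51640501 0.3003118  0.09400345] [-6.46241958 -5.7383754  28.20874928]
```

View pics/p1.png

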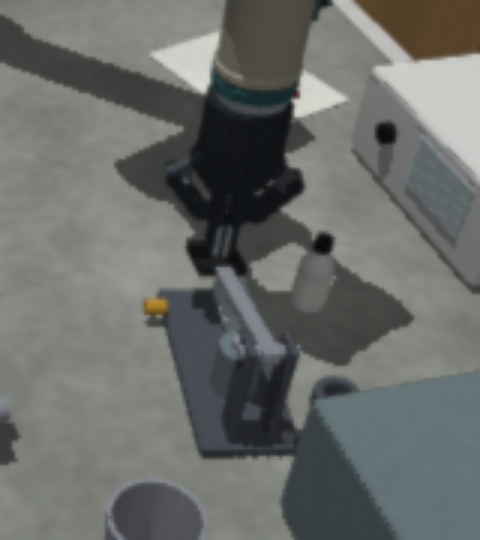

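The lever is on its stop: pad at about 77 mm, 28 N. Next strokes.

Emit:
move_arm(steps=[0, 0, 0, 0, 0, 0.04, -1, 0, 0, 0, 0, 0, 0.08, -1, 0, 0, 0, 0, 0, 0.11, -1, 0, 0, 0, 0, 0, 0.11, -1, 0, 0, 0, 0, 0, 0.11, -1, 0, 0, 0, 0, 0, 0.075, -1, 0, 0, 0, 0, 0, 0.04, -1, 0, 0, 0, 0, 0, 0.015, -1, 0, 0, 0, 0, 0, 0.005, -1, 0, 0, 0, 0, 0, 0.001, -1])

```text
clock: 4.15
position: [0.5174, 0.3003, 0.0934]
ee_rot: [0.001, 0.164, 0.987, 0.001]
contact_force: [-9.1, -3.5, 49.0]
width: 0.0001
gripper_force: 24.2
```

Emit:
move_arm(steps=[0, 0, 0, 0, 0, 0, -1, 0, 0, 0, 0, 0, 0, -1, 0, 0, 0, 0, 0, 0.04, -1, 0, 0, 0, 0, 0, 0.08, -1, 0, 0, 0, 0, 0, 0.11, -1, 0, 0, 0, 0, 0, 0.11, -1, 0, 0, 0, 0, 0, 0.11, -1, 0, 0, 0, 0, 0, 0.11, -1, 0, 0, 0, 0, 0, 0.11, -1, 0, 0, 0, 0, 0, 0.11, -1])

```text
clock: 5.15
position: [0.5165, 0.2988, 0.1976]
ee_rot: [-0.001, 0.164, 0.986, -0.001]
contact_force: [0.1, 0.4, 0.3]
width: 0.0003
gripper_force: 0.0
```

```bash
python3 - <<'E'
from h import *
d=cam('top');cv2.imwrite('pics/p2.png',cv2.resize(d['pixels'][130:270,120:420],None,fx=2.5,fy=2.5));s=manip.get_state();print(s['position'],s['contact_force'])
E
```

```text
[0.51670212 0.29887946 0.19801574] [-0.28675931 -0.96059551 -0.62062293]
```

View pics/p2.png

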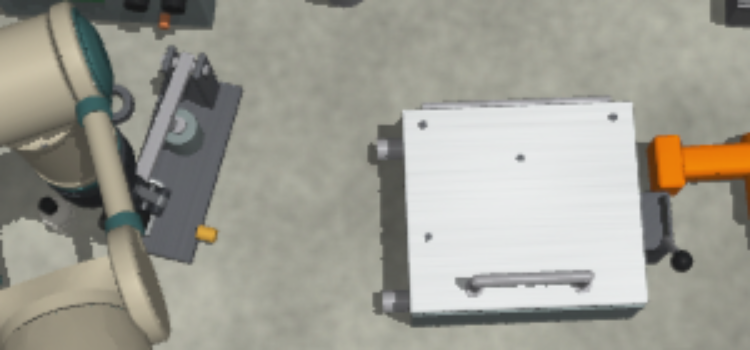

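Two strokes done and the fingers are clear of the pad. I'll press the third more gently and add a spare fourth.

Emit:
move_arm(steps=[0, 0, 0, 0, 0, -0.04, -1, 0, 0, 0, 0, 0, -0.07, -1, 0, 0, 0, 0, 0, -0.09, -1, 0, 0, 0, 0, 0, -0.1, -1, 0, 0, 0, 0, 0, -0.106, -1, 0, 0, 0, 0, 0, -0.106, -1, 0, 0, 0, 0, 0, -0.08, -1, 0, 0, 0, 0, 0, -0.04, -1, 0, 0, 0, 0, 0, 0, -1, 0, 0, 0, 0, 0, 0, -1])

```text
clock: 6.2
position: [0.5207, 0.3005, 0.2055]
ee_rot: [0.005, 0.164, 0.986, 0.003]
contact_force: [0.0, 0.2, -0.5]
width: 0.0003
gripper_force: 0.0
```

Emit:
move_arm(steps=[0, 0, 0, 0, 0, 0, -1, 0, 0, 0, 0, 0, -0.04, -1, 0, 0, 0, 0, 0, -0.07, -1, 0, 0, 0, 0, 0, -0.09, -1, 0, 0, 0, 0, 0, -0.1, -1, 0, 0, 0, 0, 0, -0.104, -1, 0, 0, 0, 0, 0, -0.107, -1, 0, 0, 0, 0, 0, -0.107, -1, 0, 0, 0, 0, 0, -0.107, -1, 0, 0, 0, 0, 0, -0.107, -1])

```text
clock: 7.2
position: [0.519, 0.2996, 0.0951]
ee_rot: [0.002, 0.164, 0.986, 0.001]
contact_force: [-2.1, -0.2, 20.8]
width: 0.0002
gripper_force: 10.4
```

Emit:
move_arm(steps=[0, 0, 0, 0, 0, 0.04, -1, 0, 0, 0, 0, 0, 0.08, -1, 0, 0, 0, 0, 0, 0.12, -1, 0, 0, 0, 0, 0, 0.16, -1, 0, 0, 0, 0, 0, 0.16, -1, 0, 0, 0, 0, 0, 0.16, -1, 0, 0, 0, 0, 0, 0.16, -1, 0, 0, 0, 0, 0, 0.16, -1, 0, 0, 0, 0, 0, 0.16, -1, 0, 0, 0, 0, 0, 0.16, -1])

```text
clock: 8.2
position: [0.5169, 0.2989, 0.2513]
ee_rot: [-0.001, 0.164, 0.986, -0.0]
contact_force: [-0.6, 0.1, 0.8]
width: 0.0004
gripper_force: 0.0
```

Emit:
move_arm(steps=[0, 0, -0.022, -0.005, -0.045, 0, 0.2, 0, 0, -0.044, -0.01, -0.09, 0, 0.2, 0, 0, -0.066, -0.015, -0.135, 0, 0.2, 0, 0, -0.088, -0.02, -0.18, 0, 0.2, 0, 0, -0.11, -0.025, -0.225, 0, 0.2, 0, 0, -0.132, -0.03, -0.27, 0, 0.2, 0, 0, -0.154, -0.035, -0.315, 0, 0.2, 0, 0, -0.176, -0.04, -0.36, 0, 0.2, 0, 0, -0.1805, -0.046, -0.402, 0, 0.2, 0, 0, -0.1805, -0.046, -0.402, 0, 0.2])

```text
clock: 9.2
position: [0.4707, -0.1077, 0.2522]
ee_rot: [0.001, 0.671, 0.742, -0.001]
contact_force: [-0.1, 0.1, 0.7]
width: 0.0514
gripper_force: 0.0
```

Emit:
move_arm(steps=[0, 0, 0, 0, 0, 0, 0.2, 0, 0, 0, 0, 0, 0, 0.2, 0, 0, 0, 0, 0, 0, 0.2, 0, 0, 0, 0, 0, -0.02, 0.2, 0, 0, 0, 0, 0, -0.04, 0.2, 0, 0, 0, 0, 0, -0.05, 0.2, 0, 0, 0, 0, 0, -0.05, 0.2, 0, 0, 0, 0, 0, -0.05, 0.2, 0, 0, 0, 0, 0, -0.05, 0.2, 0, 0, 0, 0, 0, -0.05, 0.2])

```text
clock: 10.2
position: [0.4718, -0.1031, 0.2032]
ee_rot: [0.001, 0.668, 0.744, 0.0]
contact_force: [1.2, -0.0, 0.2]
width: 0.051
gripper_force: 0.0
```

```bash
python3 - <<'E'
from h import *
a,b=cam('scene'),cam('top')
cv2.imwrite('pics/g1.png',np.hstack([cv2.resize(a['pixels'][140:240,150:280],None,fx=3,fy=3),cv2.resize(b['pixels'][190:290,280:410],None,fx=3,fy=3)]));s=manip.get_state();print(s['position'],s['ee_rot'],s['contact_force'],s['width'],s['qpos'])
E
```

```text
[ 0.47155808 -0.10309664  0.20293025] [6.01052058e-04 6.68352436e-01 7.43844468e-01 2.59821116e-04] [ 0.26855853  0.56184366 -0.04859351] 0.05117040471773523 [-3.59552505e-01  1.68580925e-01  1.76832093e+00  4.99162860e-05
  1.20338202e+00 -4.66383051e-01]
```

View pics/g1.png

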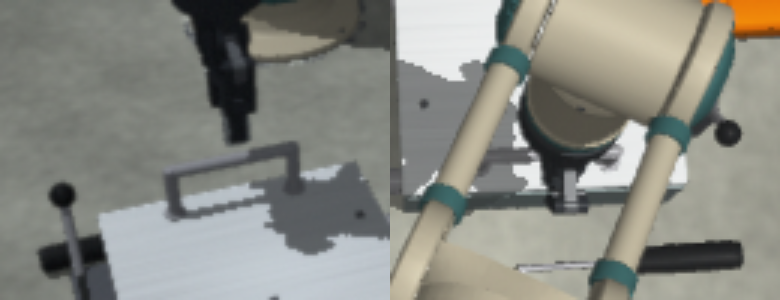

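The tool stands above the bar and is aligned with it. Descending and gripping.

Emit:
move_arm(steps=[0, 0, 0, 0, 0, -0.01, 0.2, 0, 0, 0, 0, 0, -0.02, 0.2, 0, 0, 0, 0, 0, -0.03, 0.2, 0, 0, 0, 0, 0, -0.04, 0.2, 0, 0, 0, 0, 0, -0.048, 0.2, 0, 0, 0, 0, 0, -0.055, 0.2, 0, 0, 0, 0, 0, -0.055, 0.2, 0, 0, 0, 0, 0, -0.055, 0.2, 0, 0, 0, 0, 0, -0.055, 0.2, 0, 0, 0, 0, 0, -0.055, 0.2])

```text
clock: 11.3
position: [0.4716, -0.1031, 0.1478]
ee_rot: [0.001, 0.668, 0.744, 0.0]
contact_force: [-0.6, -0.6, 0.3]
width: 0.0516
gripper_force: 0.0
```

Emit:
move_arm(steps=[0, 0, 0, 0, 0, 0, -0.2, 0, 0, 0, 0, 0, 0, -0.4, 0, 0, 0, 0, 0, 0, -0.6, 0, 0, 0, 0, 0, 0, -1, 0, 0, 0, 0, 0, 0, -1, 0, 0, 0, 0, 0, 0, -1, 0, 0, 0, 0, 0, 0, -1, 0, 0, 0, 0, 0, 0, -1, 0, 0, 0, 0, 0, 0, -1, 0, 0, 0, 0, 0, 0, -1], squeeze=40)

```text
clock: 12.3
position: [0.471, -0.103, 0.1473]
ee_rot: [-0.0, 0.668, 0.744, -0.0]
contact_force: [-2.3, 0.2, 1.5]
width: 0.0105
gripper_force: 39.0
```

Gripped: 10.5 mm opening at 39 N. Gentle tug along the arc, 10 mm.

Emit:
move_arm(steps=[0, 0, 0, 0.0003, 0, 0.001, -1, 0, 0, 0, 0.0006, 0, 0.002, -1, 0, 0, 0, 0.001, 0, 0.003, -1, 0, 0, 0, 0.0012, 0, 0.004, -1, 0, 0, 0, 0.0015, 0, 0.005, -1, 0, 0, 0, 0.002, 0, 0.006, -1, 0, 0, 0, 0.002, 0, 0.007, -1, 0, 0, 0, 0.0025, 0, 0.008, -1, 0, 0, 0, 0.003, 0, 0.009, -1, 0, 0, 0, 0.003, 0, 0.01, -1], squeeze=60)

```text
clock: 13.3
position: [0.474, -0.1027, 0.1571]
ee_rot: [-0.0, 0.668, 0.744, 0.0]
contact_force: [0.2, -0.2, -11.7]
width: 0.0101
gripper_force: 58.2
```

Emit:
move_arm(steps=[0, 0, 0, 0, 0, 0, -1, 0, 0, 0, 0, 0, 0, -1, 0, 0, 0, 0, 0, 0.0005, -1, 0, 0, 0, 0.0003, 0, 0.001, -1, 0, 0, 0, 0.0005, 0, 0.0015, -1, 0, 0, 0, 0.0006, 0, 0.002, -1, 0, 0, 0, 0.0006, 0, 0.002, -1, 0, 0, 0, 0.0006, 0, 0.002, -1, 0, 0, 0, 0.0006, 0, 0.002, -1, 0, 0, 0, 0.0006, 0, 0.002, -1])

```text
clock: 14.3
position: [0.4744, -0.1026, 0.1585]
ee_rot: [-0.001, 0.668, 0.744, -0.0]
contact_force: [2.6, -0.1, -25.9]
width: 0.0095
gripper_force: 58.1
```

Force jumped to 26 N over 1.5 mm: the cover is caught. Lowering it back and letting go.

Emit:
move_arm(steps=[0, 0, 0, -0.0006, 0, -0.002, -1, 0, 0, 0, -0.0012, 0, -0.004, -1, 0, 0, 0, -0.002, 0, -0.006, -1, 0, 0, 0, -0.0026, 0, -0.009, -1, 0, 0, 0, -0.0036, 0, -0.012, -1, 0, 0, 0, -0.0036, 0, -0.012, -1, 0, 0, 0, -0.0036, 0, -0.012, -1, 0, 0, 0, -0.0036, 0, -0.012, 0.2, 0, 0, 0, -0.0036, 0, -0.012, 0.2, 0, 0, 0, -0.0036, 0, -0.012, 0.2])

```text
clock: 15.3
position: [0.4732, -0.1039, 0.1485]
ee_rot: [0.002, 0.668, 0.744, 0.001]
contact_force: [-0.4, 0.6, 0.3]
width: 0.0509
gripper_force: 0.0
```

Emit:
move_arm(steps=[0, 0, 0, 0, 0, 0, 0.2, 0, 0, 0, 0, 0, 0, 0.2, 0, 0, 0, 0, 0, 0.02, 0.2, 0, 0, 0, 0, 0, 0.04, 0.2, 0, 0, 0, 0, 0, 0.08, 0.2, 0, 0, 0, 0, 0, 0.1, 0.2, 0, 0, 0, 0, 0, 0.1, 0.2, 0, 0, 0, 0, 0, 0.1, 0.2, 0, 0, 0, 0, 0, 0.1, 0.2, 0, 0, 0, 0, 0, 0.1, 0.2])

```text
clock: 16.3
position: [0.4704, -0.1027, 0.2459]
ee_rot: [-0.001, 0.668, 0.744, -0.001]
contact_force: [-1.1, 0.5, -0.3]
width: 0.0512
gripper_force: 0.0
```

Next: shut fingers, move to the near side of the knob and down to knob height.

Emit:
move_arm(steps=[0, 0, 0, -0.005, -0.04, 0, -1, 0, 0, 0, -0.01, -0.08, 0, -1, 0, 0, 0, -0.015, -0.12, 0, -1, 0, 0, 0, -0.02, -0.151, 0, -1, 0, 0, 0, -0.02, -0.151, 0, -1, 0, 0, 0, -0.02, -0.151, 0, -1, 0, 0, 0, -0.02, -0.151, -0.03, -1, 0, 0, 0, -0.02, -0.151, -0.06, -1, 0, 0, 0, -0.02, -0.151, -0.09, -1, 0, 0, 0, -0.02, -0.151, -0.09, -1])

```text
clock: 17.3
position: [0.4486, -0.2505, 0.1535]
ee_rot: [-0.005, 0.668, 0.744, -0.0]
contact_force: [-0.8, 0.5, -1.0]
width: 0.0004
gripper_force: 0.0
```

```bash
python3 - <<'E'
from h import *
a,b=cam('scene'),cam('top')
cv2.imwrite('pics/k1.png',np.hstack([cv2.resize(a['pixels'][140:240,130:260],None,fx=3,fy=3),cv2.resize(b['pixels'][190:290,300:430],None,fx=3,fy=3)]));s=manip.get_state();print(s['position'],s['contact_force'],s['width'])
E
```

```text
[ 0.45133019 -0.252902    0.15736849] [ 0.33682943 -0.30792423  0.62238571] -0.00012028522389285072
```

View pics/k1.png

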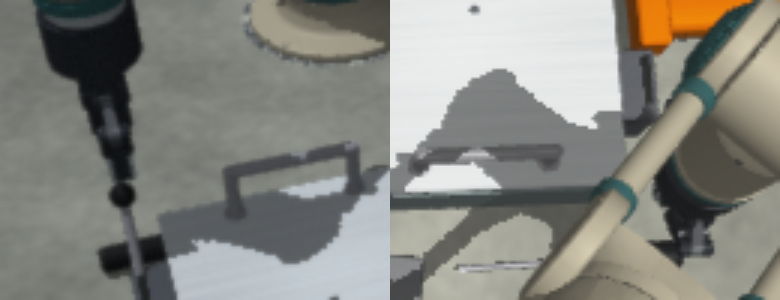

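The fingers stand right behind the knob, in line with its swing. Pushing over.

Emit:
move_arm(steps=[0, 0, 0, 0.014, 0.0015, 0, -1, 0, 0, 0, 0.028, 0.003, 0, -1, 0, 0, 0, 0.042, 0.0045, 0, -1, 0, 0, 0, 0.056, 0.006, 0, -1, 0, 0, 0, 0.07, 0.0075, 0, -1, 0, 0, 0, 0.084, 0.009, 0, -1, 0, 0, 0, 0.098, 0.0105, 0, -1, 0, 0, 0, 0.11, 0.012, 0, -1, 0, 0, 0, 0.12, 0.013, 0, -1, 0, 0, 0, 0.12, 0.013, 0, -1])

```text
clock: 18.4
position: [0.5729, -0.2407, 0.1569]
ee_rot: [0.0, 0.668, 0.744, 0.0]
contact_force: [0.3, 0.4, -0.5]
width: -0.0003
gripper_force: 0.0
```

Emit:
move_arm(steps=[0, 0, 0, 0.003, 0, 0, -1, 0, 0, 0, 0.006, 0.0005, 0, -1, 0, 0, 0, 0.009, 0.001, 0, -1, 0, 0, 0, 0.011, 0.001, 0, -1, 0, 0, 0, 0.013, 0.001, 0, -1, 0, 0, 0, 0.013, 0.001, 0, -1, 0, 0, 0, 0.013, 0.001, 0, -1, 0, 0, 0, 0.013, 0.001, 0, -1, 0, 0, 0, 0.013, 0.001, 0, -1, 0, 0, 0, 0.013, 0.001, 0, -1])

```text
clock: 19.4
position: [0.5825, -0.2398, 0.1571]
ee_rot: [-0.002, 0.668, 0.744, -0.001]
contact_force: [-4.8, -0.5, -0.3]
width: 0.0001
gripper_force: 2.6
```

```bash
python3 - <<'E'
from h import *
a,b=cam('scene'),cam('top')
cv2.imwrite('pics/k2.png',np.hstack([cv2.resize(a['pixels'][150:300,110:260],None,fx=2.6,fy=2.6),cv2.resize(b['pixels'][140:290,280:430],None,fx=2.6,fy=2.6)]));s=manip.get_state();print(s['position'],s['contact_force'],s['width'])
E
```

```text
[ 0.5824503  -0.23985131  0.15708401] [-5.44445622 -0.94881258 -0.08655719] -0.00025179260106636815
```

View pics/k2.png

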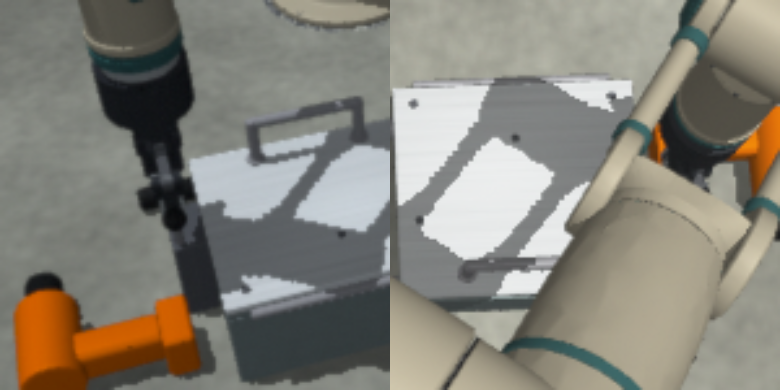

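```bash
python3 - <<'E'
from h import *
import pickle
S=pickle.load(open('D0.pkl','rb'))['scene']
h=np.array([.6648,-.0825]);x=np.array([.994,.107]);y=np.array([-.107,.994])
for q in(.6,.8,.9,1.):
    a=q-.5;p=h+(-.130+.115*np.sin(a))*x-.148*y;print(q,proj(S,[*p,.055+.115*np.cos(a)]))
E
```

```text
0.6 [172.88533548 216.90518738]
0.8 [174.53862212 224.43099147]
0.9 [175.47002717 228.66199547]
1.0 [176.45671801 233.13880645]
```

Emit:
move_arm(steps=[0, 0, 0, 0.001, 0, 0, -1, 0, 0, 0, 0.002, 0, 0, -1, 0, 0, 0, 0.003, 0, 0, -1, 0, 0, 0, 0.003, 0, 0, -1, 0, 0, 0, 0.003, 0, 0, -1, 0, 0, 0, 0.003, 0, 0, -1, 0, 0, 0, 0.003, 0, 0, -1, 0, 0, 0, 0.003, 0, 0, -1, 0, 0, 0, 0.003, 0, 0, -1, 0, 0, 0, 0.003, 0, 0, -1])

```text
clock: 20.5
position: [0.5829, -0.2398, 0.157]
ee_rot: [-0.004, 0.668, 0.744, -0.003]
contact_force: [-10.4, -0.9, 1.8]
width: 0.0001
gripper_force: 5.4
```

Knob pixel matches 1.0 rad, on its stop. Back to the handle.

Emit:
move_arm(steps=[0, 0, 0, -0.03, -0.003, 0, -1, 0, 0, 0, -0.03, -0.003, 0.04, -1, 0, 0, 0, -0.03, -0.003, 0.08, -1, 0, 0, 0, -0.03, -0.003, 0.1, -1, 0, 0, 0, -0.06, 0.03, 0.1, 0.2, 0, 0, 0, -0.09, 0.065, 0.1, 0.2, 0, 0, 0, -0.116, 0.1, 0.1, 0.2, 0, 0, 0, -0.116, 0.137, 0.1, 0.2, 0, 0, 0, -0.116, 0.137, 0.1, 0.2, 0, 0, 0, -0.116, 0.137, 0.1, 0.2])

```text
clock: 21.5
position: [0.4722, -0.1027, 0.2584]
ee_rot: [0.002, 0.668, 0.744, 0.001]
contact_force: [0.6, 0.4, 0.0]
width: 0.0513
gripper_force: 0.0
```

Emit:
move_arm(steps=[0, 0, 0, 0, 0, 0, 0.2, 0, 0, 0, 0, 0, -0.03, 0.2, 0, 0, 0, 0, 0, -0.06, 0.2, 0, 0, 0, 0, 0, -0.08, 0.2, 0, 0, 0, 0, 0, -0.095, 0.2, 0, 0, 0, 0, 0, -0.105, 0.2, 0, 0, 0, 0, 0, -0.11, 0.2, 0, 0, 0, 0, 0, -0.11, 0.2, 0, 0, 0, 0, 0, -0.11, 0.2, 0, 0, 0, 0, 0, -0.11, 0.2])

```text
clock: 22.5
position: [0.4719, -0.1032, 0.1481]
ee_rot: [0.001, 0.668, 0.744, 0.0]
contact_force: [0.0, -0.6, 1.3]
width: 0.0515
gripper_force: 0.0
```

Emit:
move_arm(steps=[0, 0, 0, 0, 0, 0, -0.2, 0, 0, 0, 0, 0, 0, -0.4, 0, 0, 0, 0, 0, 0, -0.6, 0, 0, 0, 0, 0, 0, -1, 0, 0, 0, 0, 0, 0, -1, 0, 0, 0, 0, 0, 0, -1, 0, 0, 0, 0, 0, 0, -1, 0, 0, 0, 0, 0, 0, -1, 0, 0, 0, 0, 0, 0, -1, 0, 0, 0, 0, 0, 0, -1], squeeze=60)

```text
clock: 23.5
position: [0.471, -0.103, 0.1473]
ee_rot: [-0.0, 0.668, 0.744, -0.0]
contact_force: [-2.5, -1.7, 3.5]
width: 0.0099
gripper_force: 58.6
```

```bash
python3 - <<'E'
import numpy as np
a=np.arctan2(58,195)
for t in np.r_[.03,.06,.08,.1:1.06:.05]:
    d=.195-.2034*np.cos(a+t);print(round(t,2),round(d*.994,4),round(d*.107,4),round(.2034*np.sin(a+t)-.058,4))
E
```

```text
0.03 0.0019 0.0002 0.0058
0.06 0.0038 0.0004 0.0116
0.08 0.0053 0.0006 0.0154
0.1 0.0068 0.0007 0.0192
0.15 0.0108 0.0012 0.0285
0.2 0.0154 0.0017 0.0376
0.25 0.0203 0.0022 0.0464
0.3 0.0257 0.0028 0.055
0.35 0.0316 0.0034 0.0633
0.4 0.0378 0.0041 0.0713
0.45 0.0444 0.0048 0.079
0.5 0.0514 0.0055 0.0864
0.55 0.0587 0.0063 0.0933
0.6 0.0664 0.0072 0.0999
0.65 0.0744 0.008 0.1061
0.7 0.0827 0.0089 0.1119
0.75 0.0913 0.0098 0.1173
0.8 0.1002 0.0108 0.1223
0.85 0.1092 0.0118 0.1267
0.9 0.1185 0.0128 0.1308
0.95 0.128 0.0138 0.1343
1.0 0.1376 0.0148 0.1374
1.05 0.1474 0.0159 0.14
```

Emit:
move_arm(steps=[0, 0, 0, 0.0006, 0, 0.002, -1, 0, 0, 0, 0.0012, 0, 0.004, -1, 0, 0, 0, 0.002, 0, 0.006, -1, 0, 0, 0, 0.0025, 0.0002, 0.008, -1, 0, 0, 0, 0.003, 0.0003, 0.0095, -1, 0, 0, 0, 0.0035, 0.0003, 0.011, -1, 0, 0, 0, 0.0035, 0.0003, 0.011, -1, 0, 0, 0, 0.0035, 0.0003, 0.011, -1, 0, 0, 0, 0.0035, 0.0003, 0.011, -1, 0, 0, 0, 0.0035, 0.0003, 0.011, -1])

```text
clock: 24.5
position: [0.4743, -0.1026, 0.1582]
ee_rot: [-0.0, 0.668, 0.744, -0.0]
contact_force: [-2.3, -1.3, -6.0]
width: 0.0104
gripper_force: 58.4
```

6 N: free now. Following the arc to 0.4 rad.

Emit:
move_arm(steps=[0, 0, 0, 0.0018, 0.0003, 0.0044, -1, 0, 0, 0, 0.0033, 0.0004, 0.008, -1, 0, 0, 0, 0.0073, 0.0009, 0.0175, -1, 0, 0, 0, 0.0119, 0.0014, 0.0266, -1, 0, 0, 0, 0.0168, 0.0019, 0.0354, -1, 0, 0, 0, 0.0222, 0.0025, 0.044, -1, 0, 0, 0, 0.0281, 0.0031, 0.0523, -1, 0, 0, 0, 0.0343, 0.0038, 0.0603, -1, 0, 0, 0, 0.0343, 0.0038, 0.0603, -1, 0, 0, 0, 0.0343, 0.0038, 0.0603, -1])

```text
clock: 25.5
position: [0.5075, -0.099, 0.2198]
ee_rot: [-0.001, 0.668, 0.744, -0.001]
contact_force: [-7.5, -2.9, -3.1]
width: 0.0098
gripper_force: 58.5
```

Emit:
move_arm(steps=[0, 0, 0, 0.006, 0.0005, 0.0077, -1, 0, 0, 0, 0.0126, 0.001, 0.0151, -1, 0, 0, 0, 0.0199, 0.002, 0.022, -1, 0, 0, 0, 0.0276, 0.003, 0.0286, -1, 0, 0, 0, 0.0356, 0.0035, 0.0348, -1, 0, 0, 0, 0.0439, 0.0045, 0.0406, -1, 0, 0, 0, 0.0525, 0.0055, 0.046, -1, 0, 0, 0, 0.0614, 0.0065, 0.051, -1, 0, 0, 0, 0.0614, 0.0065, 0.051, -1, 0, 0, 0, 0.0614, 0.0065, 0.051, -1])

```text
clock: 26.5
position: [0.5691, -0.0925, 0.2738]
ee_rot: [0.0, 0.668, 0.744, -0.001]
contact_force: [-11.0, -1.9, 9.3]
width: 0.0096
gripper_force: 59.2
```

Emit:
move_arm(steps=[0, 0, 0, -0.0005, 0, 0.0015, -1, 0, 0, 0, 0.0085, 0.001, 0.006, -1, 0, 0, 0, 0.018, 0.002, 0.0102, -1, 0, 0, 0, 0.0275, 0.003, 0.014, -1, 0, 0, 0, 0.037, 0.004, 0.017, -1, 0, 0, 0, 0.0465, 0.005, 0.0197, -1, 0, 0, 0, 0.0465, 0.005, 0.0197, -1, 0, 0, 0, 0.0465, 0.005, 0.0197, -1, 0, 0, 0, 0.0465, 0.005, 0.0197, -1, 0, 0, 0, 0.0465, 0.005, 0.0197, -1])

```text
clock: 27.5
position: [0.6165, -0.0875, 0.2936]
ee_rot: [0.001, 0.668, 0.744, 0.0]
contact_force: [-8.3, -2.0, 8.3]
width: 0.0095
gripper_force: 59.3
```

```bash
python3 - <<'E'
from h import *
a,b=cam('scene'),cam('top')
cv2.imwrite('pics/f.png',np.hstack([cv2.resize(a['pixels'][100:320,80:330],None,fx=1.6,fy=1.6),cv2.resize(b['pixels'][100:320,250:500],None,fx=1.6,fy=1.6)]));s=manip.get_state();print(s['position'],s['contact_force'],s['width'],s['gripper_force'],s['qd'])
E
```

```text
[ 0.6165102  -0.08746726  0.29361413] [-7.00939868 -1.02852007  7.33715569] 0.00986689867605975 59.28438663482666 [-1.96751131e-03 -5.75187601e-04 -8.37405848e-05  8.30148926e-04
  1.95790346e-06  2.11607748e-04]
```

View pics/f.png

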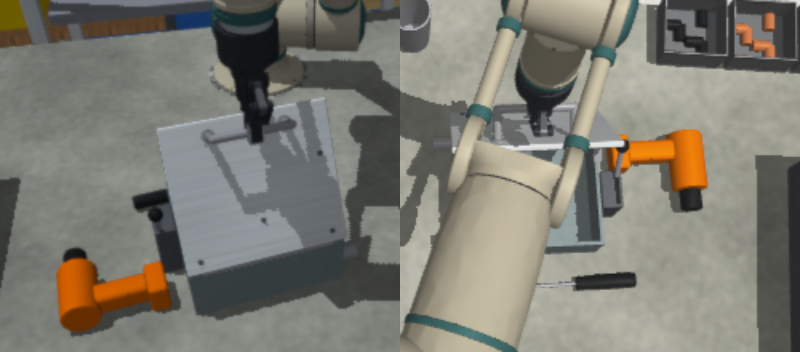

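The cover stands at about 60°, held by its bar at 59 N and still; the catch lever is over and the bystanders I can see are in place. Handing in.

```bash
python3 -c "
from rig import manip
print(manip.sign_off())"
```

```text
the job is handed in; nothing more can be done
None
```

I gave the pump four full strokes, then tugged the cover and found it caught (26 N), threw the catch lever fully over, and handed the job in at about 27.5 s with the cover held still by its handle at about 60°; no verdict came back.

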